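Put the setting block away and line up a cover under the bench punch

TASK

The long setting block is still standing under the bench punch: take it out and set it down gently, upright as it stood, in its own slot of the storage tray (the long pocket that fits it). Then slide the white cover, keeping it flat on the press table without lifting it, until the slot mark on its pad sits right under the punch blade and in line with it, and let go. Do not knock the punch, and leave the square block, the oil bottle, the handwheel and the key unit where they are.

Things in the scene. Friction and masses are not known exactly. Their poses are not given: they have to be found in the camera images.
- press: Green punch press, fixed; origin on the bench under the punch. Steel table, top at z = 20 mm, x -280 to 170, y -130 to 155. Column 50 x 65 at x = 130, to z = 310; from it an arm 55 wide in y (underside z = 245) reaches over the origin to x = -45 (a cap on it to z = 345); open to -x. Two rails, 12 high, x -20 to 50, inner faces at y = 55 and -55. Hand lever by the column to z = 330.
- punch: The press's fixed punch, hanging from the arm over the press origin (same origin and axes as the press): ram 22 mm in diameter down to z = 135, holder 14 mm in diameter down to z = 95, then a flat blade 14 mm along x and 4 mm along y, down to its tip at z = 71.
- tip (a point): Centre of the lower end of the punch blade, 71 mm above the bench, 51 mm above the press table. The blade is 14 mm long along the press's x.
- cover: White moulded cover, inside up on the press table, loose, 180 g. Flange 130 (x) x 80 (y) x 6 mm, origin at the centre of its underside. Pad 36 x 36, top 36 above the underside, centred at x = 35. Upright grip rib 44 long (x), 12 thick (y), top 44 above the underside, centred at x = -30. Four screw bosses 14 high, 10 across, at x = -55 and 53, y = 30 and -30.
- mark (a point): Centre of the slot mark, a black line 14 x 4 mm along the cover's x on top of its pad (35, 0, 36 mm from the cover's origin).
- rib_top (a point): Middle of the top edge of the cover's grip rib (-30, 0, 44 mm from the cover's origin).
- setting_block: Setting block, plain aluminium bar 70 (x) x 28 (y) x 45 mm (z), about 240 g, loose; origin at the centre of its underside. Stands at the start on the press table with one end under the punch, 6 mm below the tip.
- tray: White storage tray, fixed: floor 3 mm, rim 13 mm high, from x = -81 to +61 and y = -103 to +103 about its origin. Holds three white modules side by side along y, 62 mm apart, in an order that changes.
- slot_long: Module of the setting block, fixed: pocket 80 (x) x 38 (y) mm. Origin at the underside, below the pocket's centre; pocket floor 3 mm above the origin, wall tops 10 mm above it. Module 60 mm wide, from x = -70 to +50; a paper card with the pocket's shape in black lies at its -x end.
- slot_short: Like the long module, but with a pocket of 52 x 38 mm; empty, for a part that is not here.
- slot_square: Like the long module, but with a pocket of 48 x 48 mm; holds the square block.
- square_block: Aluminium block 40 x 40 x 30 mm, loose, in its own square pocket; origin under its centre. Leave alone.
- oil_bottle: Small amber bottle 34 mm in diameter, 85 mm high, loose on the press table beside the cover, on the side away from the robot. Leave alone.
- handwheel: Black handwheel 64 mm in diameter, 26 mm high, lying loose on the bench beyond the tray. Leave alone.
- key_unit: Grey unit with ten black keys, 60 x 110 x 26 mm, loose on the bench right of the press. Leave alone.
Mind the look-alikes: they are no part of the job. What is shaped like the setting_block but purple is not meant.

How it is judged (in metres and radians):
On the way, in this order (a step that is already met when the one before it is completed fails the run):
1. the setting block stands in its own slot, let go (x of setting_block in the frame of slot_long between -0.009 and 0.009 m and y of setting_block in the frame of slot_long between -0.009 and 0.009 m and z of setting_block in the frame of slot_long below 0.006 m and angle between setting_block's own z axis and vertical below 0.08 rad and angle between the x axis of setting_block and the x axis of slot_long, either way round below 0.25 rad and contact force between the fingers and setting_block below 0.5 N and linear speed of setting_block below 0.02 m/s), for 0.2 s.
2. the cover's mark is under the punch tip, in line with the blade, the cover flat on the press table (horizontal distance between mark and tip below 0.004 m and angle between the x axis of cover and the x axis of press, either way round below 0.1 rad and z of cover in the frame of press below 0.023 m and angle between cover's own z axis and vertical below 0.06 rad), for 0.2 s.
At the end, for the whole second after the job is handed in: Setting block upright at rest on the floor of the long slot (centre within 9 mm each way, in line within 0.25 rad); cover flat, at rest on the press table, its mark within 4 mm (seen from above) of the punch tip and in line with the blade within 0.1 rad (all of step 2 and x of setting_block in the frame of slot_long between -0.009 and 0.009 m and y of setting_block in the frame of slot_long between -0.009 and 0.009 m and z of setting_block in the frame of slot_long below 0.006 m and angle between setting_block's own z axis and vertical below 0.08 rad and angle between the x axis of setting_block and the x axis of slot_long, either way round below 0.25 rad and linear speed of each of setting_block, cover below 0.01 m/s); the robot touches nothing.
It fails at once if the cover is lifted more than 12 mm off the press table or tipped more than 0.2 rad (z of cover in the frame of press above 0.032 m or angle between cover's own z axis and vertical above 0.2 rad).
It fails at once if the punch is knocked (more than 10 N) (contact force between punch and anything else above 10 N).
It fails at once if the setting block is let go in the air (more than 22 mm above the floor of its slot) instead of being set down (z of setting_block in the frame of slot_long above 0.025 m and contact force between the fingers and setting_block below 0.05 N).
It fails at once if a bystander (square block, oil bottle, handwheel, key unit) is moved more than 15 mm (distance of any of square_block, oil_bottle, handwheel, key_unit from where it was at the start of the episode above 0.015 m).
It also fails if it takes over 58 s, if anything falls off the work surface, if the arm or the gripper's body presses on something with over 40 N, if the wrist force passes 120 N, or if a joint passes its speed limit or range.

ROBOT

A 6-joint arm with a two-finger parallel gripper is mounted at the origin on the work surface. World frame = base frame: x ahead of the robot, y to its left, z up, the work surface at z = 0. Lengths are in mm, angles in degrees, forces in N, time in s.
With the tool pointing down it reaches from about 350 to 850 mm from the base axis. Payload 8.1 kg.
Tool frame: the origin (TCP) lies midway between the tips of the shut fingers; the grasp point (between the pads) lies 19 mm behind it; z points along the fingers, y is the line along which they close (so a half turn about z gives the same grasp; the last joint's range is limited). The gripper opens to 85 mm and grips with 20 to 120 N. Pads are 22 mm wide; open, the fingers measure 114 mm over their backs; the gripper's body (76 mm by 85 mm) begins 54 mm behind the grasp point. The pads swing forward as they close: fully open they stand 13 mm farther back than shut.
Start: joints at [-82.013, 7.471, 85.268, -0, 87.261, -4.893], TCP at [133.767, -584.903, 231.292] pointing down, gripper open.
Joint ranges: [-169.43, 169.43], [-51.17, 129.36], [1.28, 143.12], [-76.62, 256.62], [0, 156.53], [-152.29, 152.29]. Speed limits (degrees/s): [136.94, 136.94, 159.86, 180, 180, 180].

INTERFACE

Orientations are given as [roll, pitch, yaw] about the fixed x, y, z axes, in that order (R = Rz(yaw) Ry(pitch) Rx(roll)).
In Python, from bench import sensors, optics, r gives the robot as it stands.
- The arm moves only by the tool apply_moves, never from a script. Its argument "targets" is a list of rows, each a list of 7 numbers: the shift along the tool's x, y, z in mm, then the turn, a rotation vector about the tool's x, y, z in rad, then the closure, from 0 (fully open) to 1 (shut). In form: [[x, y, z, wx, wy, wz, claw], ...]. A call has 1 to 20 rows; each row shifts and turns the commanded pose from where the row before left it, along the tool's axes as they then stand; what a row does not reach is not made up. A row lasts 1/8 s, in which the tool goes at most 62.5 mm and 10.7 degrees, less where a joint would pass 70% of its speed; a pose out of reach is approached as far as the arm can. A call is refused whole if a number of a shift passes 62.5 or a number of a turn 0.188, either way. A call with a gripper value outside its range is refused whole. The fingers move at their own pace and stop on an object; "force" is the grip in N (left out, the last holds). Time passes only in rows, so rows that do not move let the fingers close. It gives the time, the measured TCP pose, the force, the opening and the grip force at its end, in the units of the state.
- sensors.sense(): the state, without advancing time (a new reading comes with each control period).
- optics.snapshot(name): name is "scene" or "side" or "wrist"; returns the picture (400x640x3 uint8, red, green, blue); there is no depth.
- optics.get_calibration(name): a dict with "camera_matrix" (3x3 intrinsics, pixels), "pose" (4x4, takes a point from camera to world coordinates). Camera axes: x right, y down, z forward; pixel columns grow to the right and rows downward; lengths in mm; the calibration is good to about 2 mm. A picture is of the moment at which its call begins: read the wrist's pose just before it. get_calibration takes no time and is no camera call; for the wrist camera it gives the pose at the moment of the call.
- r.hand_in(): hands the job in; it is judged then, once.
The state is a dict: "time": time; "joint_pos": joint angles; "qd": joint speeds; "joint_efforts": joint torques, N m; "tool_pos": TCP position; "tcp_rot": TCP orientation; "ft_force": force on the tool from outside, world axes, zero at the start; "wrist_torque": the same for the moment, N m; "finger_gap": finger opening in mm; "grip_force": force on a finger pad.
Only numpy, scipy, OpenCV 4.12 (cv2) and the standard library are available. Lean on these libraries where they do the work, as an engineer would, in place of code of your own. Each camera call takes 0.05 s, during which the arm holds its last target. There are 200 camera calls.

## Working session

There is one attempt and no reset: what is moved stays moved. The work goes in short steps, Python scripts to look and compute and a tool call to move; the robot and the scene stay as the last step left them, time stands still between calls to the robot, and variables do not carry over. Pictures are saved under pics/ and viewed, at most 10 in all, crops included, and the job is handed in when it is done.

Besides the shell and the picture viewer there is one more tool, called after "Emit:" as name([rows], argument=value, ...), one row to a line, values as JSON. apply_moves: Moves the arm, as the interface text tells. Its arguments: {"type":"object","properties":{"targets":{"type":"array"},"force":{"type":"number"}},"required":["targets"]}

```bash
mkdir -p pics; ls
python3 - <<'E'
from bench import sensors, optics, r
import cv2
for n in ["scene","side"]:
    cv2.imwrite(f"pics/{n}0.png",optics.snapshot(n)[:,:,::-1])
for n in ["scene","side","wrist"]:
    c=optics.get_calibration(n);print(n,c["camera_matrix"],c["pose"])
print(sensors.sense())
E
```

```text
pics
scene [[374.04429702   0.         312.22784906]
 [  0.         374.04429702 202.12054354]
 [  0.           0.           1.        ]] [[-4.89143565e-01  6.60853634e-01 -5.69219683e-01  1.09863860e+03]
 [ 8.72096599e-01  3.60363153e-01 -3.31037641e-01  2.18182540e+02]
 [-1.36416285e-02 -6.58339481e-01 -7.52597524e-01  8.21645175e+02]
 [ 0.00000000e+00  0.00000000e+00  0.00000000e+00  1.00000000e+00]]
side [[452.10241641   0.         319.75013477]
 [  0.         452.10241641 197.62465725]
 [  0.           0.           1.        ]] [[-9.86726672e-01 -1.09113079e-01  1.20269744e-01  4.02122671e+02]
 [-1.62378348e-01  6.54125673e-01 -7.38750889e-01  7.93424857e+02]
 [ 1.93585671e-03 -7.48474408e-01 -6.63160850e-01  8.83063712e+02]
 [ 0.00000000e+00  0.00000000e+00  0.00000000e+00  1.00000000e+00]]
wrist [[285.92323857   0.         321.04085333]
 [  0.         285.92323857 199.50589372]
 [  0.           0.           1.        ]] [[ 2.23351206e-01 -9.38773712e-01 -2.62332149e-01  1.98538535e+02]
 [-9.74736527e-01 -2.15583579e-01 -5.84159546e-02 -5.69717133e+02]
 [-1.71514093e-03  2.68752002e-01 -9.63207880e-01  3.73061330e+02]
 [ 0.00000000e+00  0.00000000e+00  0.00000000e+00  1.00000000e+00]]
{'time': 0.1, 'joint_pos': array([-8.20131020e+01,  7.51133991e+00,  8.53245488e+01, -6.17932043e-04,
        8.72621030e+01, -4.89311226e+00]), 'qd': array([-0.04932118, -0.05442749, -0.10360141,  0.0736305 ,  0.08842203,
       -0.03237125]), 'joint_efforts': array([ 2.06390025e-03, -5.70949531e+01, -5.01939332e+01, -1.20208497e-04,
        8.15804699e-03,  3.07528957e-06]), 'tool_pos': array([ 133.69234054, -584.39291074,  230.329048  ]), 'tcp_rot': array([-1.79902313e+02, -7.74348388e-03,  1.28800337e+01]), 'ft_force': array([-0.65163894,  1.07057584,  0.43907445]), 'wrist_torque': array([ 0.03415968, -0.00862437, -0.00131949]), 'grip_force': 0.0, 'finger_gap': 85.3930240864164}
```

View pics/scene0.png

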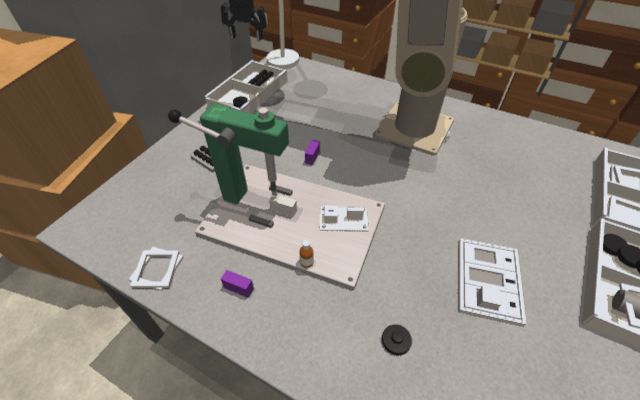

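View pics/side0.png

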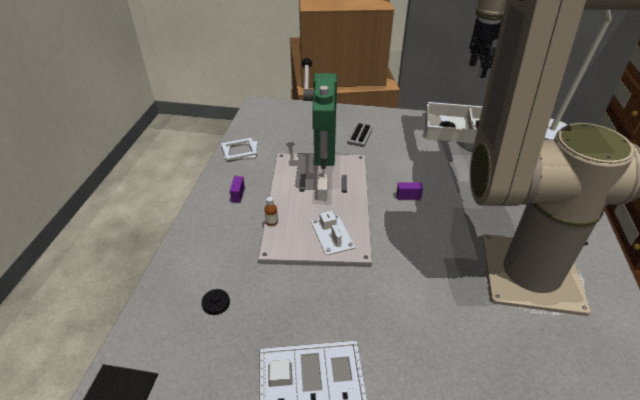

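Scene view: press with the block under the punch near (283,205), cover at (345,217), bottle at (306,253) and tray at (490,280). Side view: pockets at (280,372), (312,372) and (342,370), with the square block in the first.

Run:
```python
import cv2,numpy as np
a=cv2.imread('pics/scene0.png');b=cv2.imread('pics/side0.png')
def c(i,x,y,w,h,s):return cv2.resize(i[y:y+h,x:x+w],None,fx=s,fy=s,interpolation=cv2.INTER_CUBIC)
o=np.zeros((600,800,3),np.uint8)
def put(im,x,y):o[y:y+im.shape[0],x:x+im.shape[1]]=im
put(c(a,190,150,200,140,4)[:,:800],0,0)
cv2.imwrite('pics/c1.png',o[:560])
o[:]=0
put(c(b,255,140,125,125,4),0,0)   # side press
put(c(a,455,235,75,95,4),500,0)
put(c(b,255,340,115,60,1.0*2),0,500-20)
cv2.imwrite('pics/c2.png',o)
```

```text
(no output)
```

View pics/c1.png

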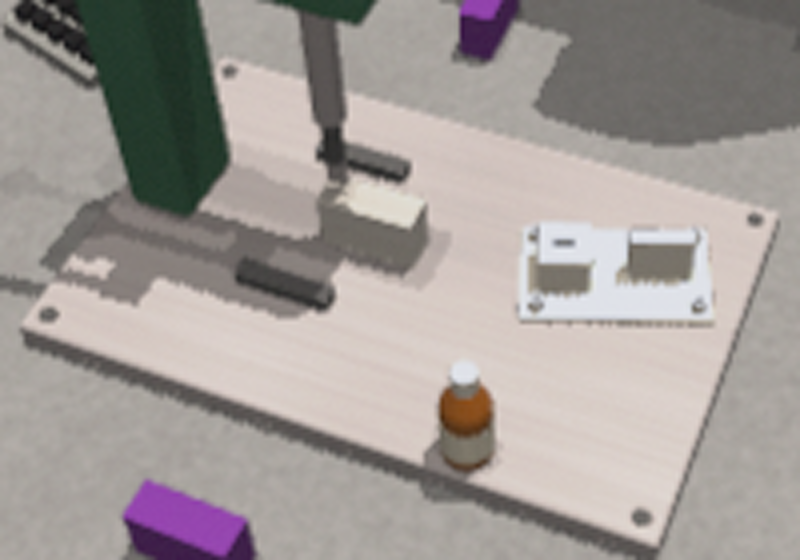

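View pics/c2.png

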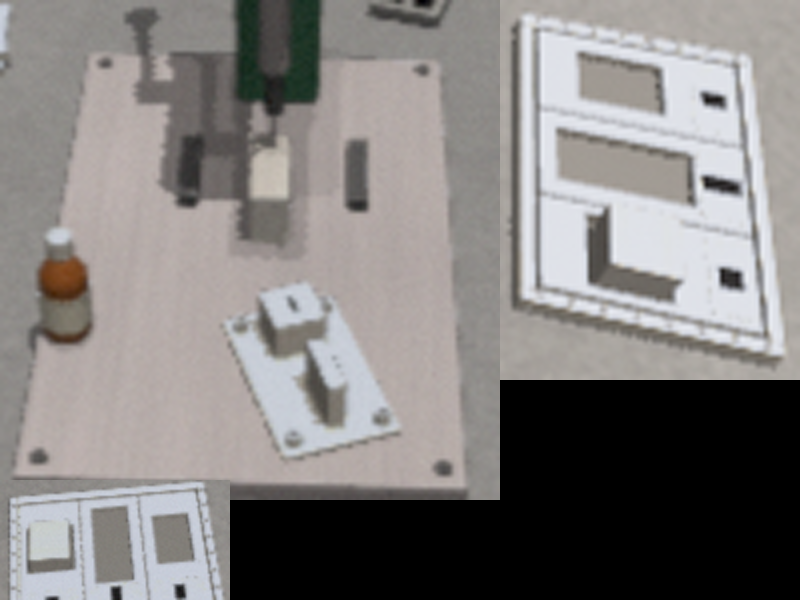

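```bash
cat > h.py <<'E'
import numpy as np
from scipy.optimize import least_squares
from bench import sensors,optics
def cal(n):
    c=optics.get_calibration(n);return c["camera_matrix"],np.array(c["pose"])
def proj(C,P):
    K,T=C;q=(np.asarray(P,float)-T[:3,3])@T[:3,:3];return (q@K.T)[:,:2]/q[:,2:]
def place(p,L):
    c,s=np.cos(p[2]),np.sin(p[2]);L=np.asarray(L,float)
    return np.c_[p[0]+c*L[:,0]-s*L[:,1],p[1]+s*L[:,0]+c*L[:,1],L[:,2]]
def fit(obs,p0):
    "obs: list of (C,local pts with world z,pixels); pose x,y,yaw(rad)"
    f=lambda p:np.concatenate([(proj(C,place(p,L))-np.asarray(px,float)).ravel() for C,L,px in obs])
    s=least_squares(f,p0,loss='soft_l1',x_scale=[10,10,.1]);return s.x,f(s.x).reshape(-1,2)
def up(px,x0,y0,s): return (np.asarray(px,float)+.5)/s-.5+[x0,y0]
E
python3 - <<'E'
from h import *
S,D=cal('scene'),cal('side')
u1=lambda p:up(p,190,150,4);u2=lambda p:up(p,255,140,4)
ut=lambda p:up(np.array(p)-[500,0],455,235,4);us=lambda p:up(np.array(p)-[0,480],255,340,2)
np.set_printoptions(precision=2,suppress=True)
L=[(-280,155,20),(-280,-130,20),(170,155,20),(170,-130,20)]
def sh(n,o,p0):
    p,r=fit(o,p0);print(n,p[:2],np.degrees(p[2]),'res',r.ravel());return p
pp=sh('press',[(S,L,u1([(660,545),(778,213),(25,328),(215,58)])),(D,L,u2([(15,476),(467,487),(90,53),(440,60)]))],[400,-200,-1.57])
sh('tip',[(S,[(0,0,71)],u1([(335,180)])),(D,[(0,0,71)],u2([(272,142)]))],pp)
F=[(65,40,26),(-65,40,26),(-65,-40,26)]
sh('cover',[(S,F+[(35,0,56),(-30,0,64)],u1([(518,318),(713,322),(707,228),(565,242),(661,234)])),
 (D,[(65,40,26),(-65,40,26),(-65,-40,26),(35,0,56),(-30,0,64)],u2([(222,322),(283,458),(400,432),(293,303),(327,362)]))],[pp[0],pp[1]+100,-1.3])
T=[(61,-103,13),(-81,-103,13),(-81,103,13),(61,103,13)]
sh('tray',[(S,T,ut([(522,15),(748,58),(780,352),(518,300)])),(D,[T[3],T[0]],us([(10,497),(205,485)]))],[500,250,-1.57])
b=place(pp,[(0,0,20),(-35,0,65)]);print(b)
E
```

```text
press [ 558.07 -214.11] -82.39839341265406 res [ 0.19  0.05  0.82 -1.13 -1.83 -0.49  1.57 -0.96 -0.84 -0.09  0.49 -0.03
 -1.08 -0.31 -0.54 -0.34]
tip [ 558.18 -216.11] -82.39839341265406 res [ 0.53  0.32  0.03 -1.64]
cover [504.07 -30.04] -62.76275735266358 res [ 0.18 -0.56  0.49 -0.56  0.19 -0.02  0.03 -0.11  0.69  0.4  -0.17 -0.83
 -0.29 -0.32  0.25 -1.07 -0.26  0.11 -0.5   0.04]
tray [492.77 349.88] -75.8502120782415 res [ 0.13 -1.02  0.99 -0.43  1.02  1.06  0.17 -1.27 -0.09 -0.73 -0.86 -1.98]
[[ 558.07 -214.11   20.  ]
 [ 553.45 -179.42   65.  ]]
```

```bash
cat >> h.py <<'E'
from scipy.spatial.transform import Rotation as Rn
PRESS=np.array([558.07,-214.11,np.radians(-82.4)]); TRAY=np.array([492.77,349.88,np.radians(-75.85)])
def pose():
    s=sensors.sense();return np.array(s['tool_pos']),Rn.from_euler('xyz',s['tcp_rot'],degrees=True)
def tool(yaw,tilt=0):
    "pointing down at yaw (deg), then turned by tilt (rad) about tool y"
    return Rn.from_euler('xyz',[180,0,yaw],degrees=True)*Rn.from_rotvec([0,tilt,0])
def plan(wps,claw,start=None):
    "wps: (pos,R,n rows); prints rows"
    p,Ro=start or pose()
    for q,Rt,n in wps:
        p0=p.copy();R0=Ro;rv=(Ro.inv()*Rt).as_rotvec()
        out=[]
        for i in range(1,n+1):
            sh=np.round(Ro.inv().apply(p0+(np.array(q)-p0)*i/n-p),0 if n>3 else 1)
            w=np.round((Ro.inv()*(R0*Rn.from_rotvec(rv*i/n))).as_rotvec(),3)
            w[abs(w)<.0015]=0
            out.append([float(v)+0 for v in sh]+[float(v)+0 for v in w]+[claw])
            p=p+Ro.apply(sh);Ro=Ro*Rn.from_rotvec(w)
        print(str(out)[1:-1].replace('.0,',','),end=',\n')
    return p,Ro
E
python3 - <<'E'
from h import *
p,R=pose()
plan([([320,-230,300],tool(60),10),([480,-60,300],tool(97.6),7)],0)
E
```

```text
[26, -30, -7, 0, 0, -0.082, 0], [29, -29, -7, 0, 0, -0.082, 0], [30, -25, -7, 0, 0, -0.083, 0], [33, -23, -7, 0, 0, -0.082, 0], [34, -21, -7, 0, 0, -0.082, 0], [36, -17, -6, 0, 0, -0.082, 0], [38, -15, -7, 0, 0, -0.083, 0], [38, -11, -7, 0, 0, -0.082, 0], [39, -8, -7, 0, 0, -0.082, 0], [40, -5, -7, 0, 0, -0.082, 0],
[32, 8, 0, 0, 0, -0.094, 0], [32, 10, 0, 0, 0, -0.094, 0], [31, 14, 0, 0, 0, -0.093, 0], [29, 16, 0, 0, 0, -0.094, 0], [27, 19, 0, 0, 0, -0.094, 0], [26, 22, 0, 0, 0, -0.094, 0], [23, 24, 0, 0, -0.002, -0.094, 0],
```

Emit:
apply_moves([
  [26, -30, -7, 0, 0, -0.082, 0.4],
  [29, -29, -7, 0, 0, -0.082, 0.4],
  [30, -25, -7, 0, 0, -0.082, 0.4],
  [33, -23, -7, 0, 0, -0.082, 0.4],
  [34, -21, -7, 0, 0, -0.082, 0.4],
  [36, -17, -7, 0, 0, -0.082, 0.4],
  [38, -15, -7, 0, 0, -0.082, 0.4],
  [38, -11, -7, 0, 0, -0.082, 0.4],
  [39, -8, -7, 0, 0, -0.082, 0.4],
  [40, -5, -7, 0, 0, -0.082, 0.4],
  [32, 8, 0, 0, 0, -0.094, 0.4],
  [32, 10, 0, 0, 0, -0.094, 0.4],
  [31, 14, 0, 0, 0, -0.094, 0.4],
  [29, 16, 0, 0, 0, -0.094, 0.4],
  [27, 19, 0, 0, 0, -0.094, 0.4],
  [26, 22, 0, 0, 0, -0.094, 0.4],
  [23, 24, 0, 0, 0, -0.094, 0.4],
  [0, 0, 0, 0, 0, 0, 0.4],
  [0, 0, 0, 0, 0, 0, 0.4],
])

```text
time: 2.48
tool_pos: [480.6, -61.0, 300.9]
tcp_rot: [-179.9, -0.0, 97.5]
ft_force: [0.2, -0.3, -0.4]
finger_gap: 51.6
grip_force: 0.0
```

Run:
```python
from h import *
import cv2
s=sensors.sense();print(s['tool_pos'],s['tcp_rot'],s['finger_gap'],s['time'])
np.savez('w1.npz',K=cal('wrist')[0],T=cal('wrist')[1])
im=optics.snapshot('wrist')[:,:,::-1]
cv2.imwrite('pics/w1.png',cv2.resize(im,(800,500),interpolation=cv2.INTER_CUBIC))
C=cal('wrist');print(proj(C,place(PRESS,[(0,0,71),(-280,-130,20),(-280,155,20),(-60,0,65)])))
cv2.imwrite('pics/w1raw.png',im)
```

```text
[480.59897005 -60.95676314 300.8695876 ] [-1.79935311e+02 -3.16320562e-03  9.75255422e+01] 51.62057171815894 2.475
[[360.96656637 281.92745402]
 [269.20146477  82.1500147 ]
 [475.79106754  81.77355651]
 [361.91458194 242.58391632]]
```

View pics/w1.png

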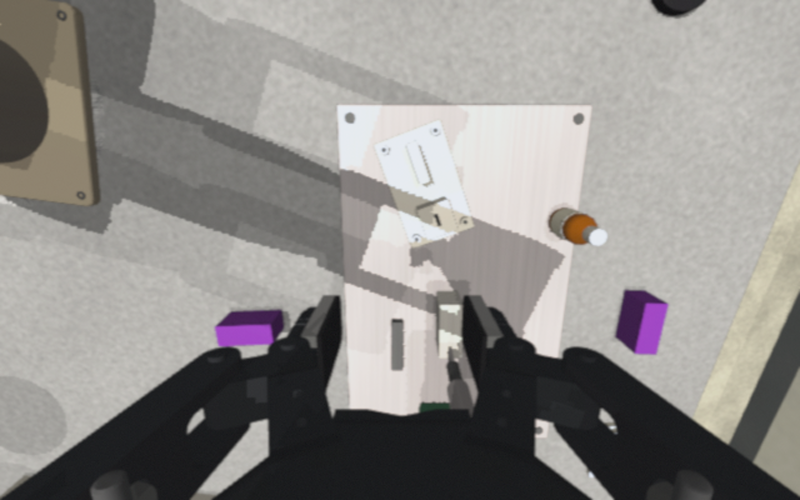

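The wrist view shows the table corners at (337,105) and (591,106), the cover near (425,185), the block at (450,325), and the bottle at (575,225).

Run:
```python
import cv2,numpy as np
a=cv2.imread('pics/w1raw.png')
c=lambda x,y,w,h:cv2.resize(a[y:y+h,x:x+w],None,fx=5,fy=5,interpolation=cv2.INTER_CUBIC)
o=np.zeros((575,800,3),np.uint8)
o[:575,:500]=c(290,90,100,115);o[:500,500:]=c(330,215,60,100)
cv2.imwrite('pics/c3.png',o)
```

```text
(no output)
```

View pics/c3.png

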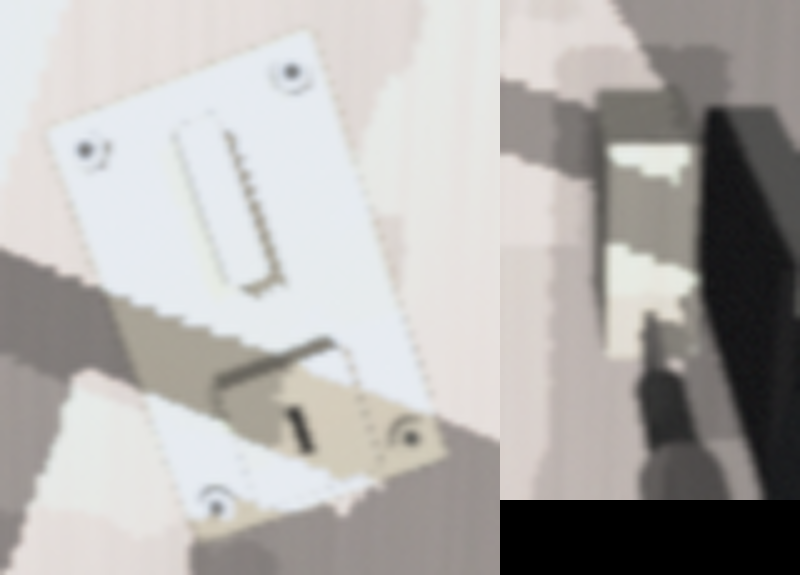

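Run:
```python
from h import *
np.set_printoptions(precision=2,suppress=True)
S,D=cal('scene'),cal('side');z=np.load('w1.npz');W=(z['K'],z['T'])
u1=lambda p:up(p,190,150,4);u2=lambda p:up(p,255,140,4)
uc=lambda p:up(p,290,90,5);ub=lambda p:up(np.array(p)-[500,0],330,215,5)
def sh(n,o,p0):
    p,r=fit(o,p0);print(n,p[:2],np.degrees(p[2]),'res',r.ravel());return p
L=[(-280,155,20),(-280,-130,20),(170,155,20),(170,-130,20)]
wp=(W,[L[1],L[0]],up([(337,105),(591,106)],0,0,1.25))
sp=[(S,L,u1([(660,545),(778,213),(25,328),(215,58)])),(D,L,u2([(15,476),(467,487),(90,53),(440,60)]))]
pp=sh('press',sp+[wp],PRESS)
ws=(S,[(65,40,26),(-65,40,26),(-65,-40,26),(35,0,56),(-30,0,64)],u1([(518,318),(713,322),(707,228),(565,242),(661,234)]))
ds=(D,ws[1],u2([(222,322),(283,458),(400,432),(293,303),(327,362)]))
wc=(W,[(-65,40,26),(-65,-40,26),(65,-40,26),(65,40,26),(35,0,56)],uc([(310,30),(48,130),(200,540),(446,455),(299,430)]))
c=[504,-30,np.radians(-63)]
sh('coverW',[wc],c);c=sh('cover',[ws,ds,wc],c)
wb=(W,[(-35,-14,65),(-35,14,65),(35,-14,65),(-35,-14,20)],ub([(608,143),(695,143),(607,357),(597,92)]))
b=sh('block',[wb],[555,-180,PRESS[2]])
print('tip W',proj(W,place(pp,[(-7,0,71),(7,0,71)])),ub([(650,313)]))
for n,q in (('block',b),('cover',c)):
    d=q[:2]-pp[:2];s_,c_=np.sin(pp[2]),np.cos(pp[2]);print(n,'in press',c_*d[0]+s_*d[1],-s_*d[0]+c_*d[1],np.degrees(q[2]-pp[2]))
bt=fit([(W,[(0,0,20)],[(448,178)])],[620,-50,0])[0];print('bottle~',bt)
```

```text
press [ 557.71 -215.93] -82.39821088106514 res [-0.44 -0.41  0.27 -1.45 -2.26 -0.85  1.16 -1.21 -0.5  -0.62  0.7  -0.56
 -0.84 -0.63 -0.38 -0.66 -0.62 -0.19  2.58 -1.25]
coverW [502.14 -30.85] -62.240080162329896 res [ 0.3  -1.3  -1.45 -0.35 -0.46  1.57  0.91  0.71  0.29 -0.02]
cover [503.04 -30.57] -62.58981894441134 res [ 0.23 -0.85  0.51 -0.97  0.12 -0.39  0.03 -0.42  0.67  0.04  0.18 -0.88
  0.23 -0.41  0.73 -1.23  0.12  0.02 -0.03 -0.07  1.31 -1.36 -0.59 -0.74
 -0.15  1.41  1.33  0.85  0.82 -0.08]
block [ 554.16 -190.15] -80.80545608648036 res [-0.27  0.39  1.86 -0.1  -0.03  0.58 -0.86 -1.21]
tip W [[360.63 279.04]
 [360.29 287.46]] [[359.6 277.2]]
block in press -26.022168702163064 -0.10796244993206461 1.592754794584785
cover in press -190.96313943754978 -29.668830875619925 19.808391936653802
bottle~ [670.07 -52.29   0.  ]
```

```bash
cat >> h.py <<'E'
PRESS=np.array([557.9,-215.3,np.radians(-82.4)]); COVER=np.array([503.,-30.6,np.radians(-62.5)]); BLOCK=np.array([554.2,-190.3,np.radians(-81.5)])
E
python3 - <<'E'
from h import *
P=lambda x,z:place(BLOCK,[(x,0,z)])[0]
R=tool(98.5,-.6)
a=plan([(P(-90,146),R,6)],.4)
plan([(P(-16.4,39),R,6)],.4,a)
E
```

```text
[-8, 9, 26, 0, -0.1, -0.003, 0.4], [-5, 9, 26, -0.002, -0.1, -0.003, 0.4], [-3, 9, 27, 0, -0.1, -0.002, 0.4], [0, 9, 27, -0.002, -0.1, -0.003, 0.4], [3, 9, 27, 0, -0.1, -0.003, 0.4], [5, 9, 27, -0.002, -0.1, -0.003, 0.4],
[0, 0, 22, 0, 0, 0, 0.4], [0, 0, 21, 0, 0, 0, 0.4], [0, 0, 22, 0, 0, 0, 0.4], [0, 0, 21, 0, 0, 0, 0.4], [0, 0, 22, 0, 0, 0, 0.4], [0, 0, 22, 0, 0, 0, 0.4],
```

Emit:
apply_moves([
  [-8, 9, 26, 0, -0.1, -0.003, 0.4],
  [-5, 9, 26, -0.001, -0.1, -0.003, 0.4],
  [-3, 9, 27, 0, -0.1, -0.003, 0.4],
  [0, 9, 27, -0.001, -0.1, -0.003, 0.4],
  [3, 9, 27, 0, -0.1, -0.003, 0.4],
  [5, 9, 27, -0.001, -0.1, -0.003, 0.4],
  [0, 0, 0, 0, 0, 0, 0.4],
])

```text
time: 3.4
tool_pos: [538.3, -101.1, 142.4]
tcp_rot: [-179.3, 34.3, 99.0]
ft_force: [-0.8, 0.9, 0.3]
finger_gap: 51.2
grip_force: 0.0
```

Run:
```python
from h import *
import cv2
np.set_printoptions(precision=2,suppress=True)
W=cal('wrist');im=optics.snapshot('wrist')[:,:,::-1];cv2.imwrite('pics/w2.png',im);np.savez('w2.npz',K=W[0],T=W[1])
print(sensors.sense()['tool_pos'],sensors.sense()['joint_pos'])
plan([(place(BLOCK,[(-16.4,0,39)])[0],tool(98.5,-.6),6)],.4)
print(proj(W,place(BLOCK,[(-35,-14,65),(-35,14,65),(35,-14,65),(35,14,65),(-35,-14,20),(-35,14,20)])),proj(W,place(PRESS,[(-7,0,71),(7,0,71)])))
```

```text
[ 539.65 -101.2   144.81] [  5.68   2.55 106.7  -36.08  72.89   8.61]
[0, 0, 22, 0, 0, 0, 0.4], [0, 1, 21, -0.002, 0, 0.002, 0.4], [-1, 0, 22, 0, 0, 0, 0.4], [0, 0, 21, 0, 0, 0, 0.4], [0, 0, 22, -0.002, 0, 0.002, 0.4], [0, 1, 21, 0, -0.002, 0, 0.4],
[[310.13 203.59]
 [342.42 203.91]
 [311.94 245.64]
 [338.49 245.92]
 [311.78 167.66]
 [340.69 167.92]] [[325.5  242.27]
 [325.1  249.45]]
```

View pics/w2.png

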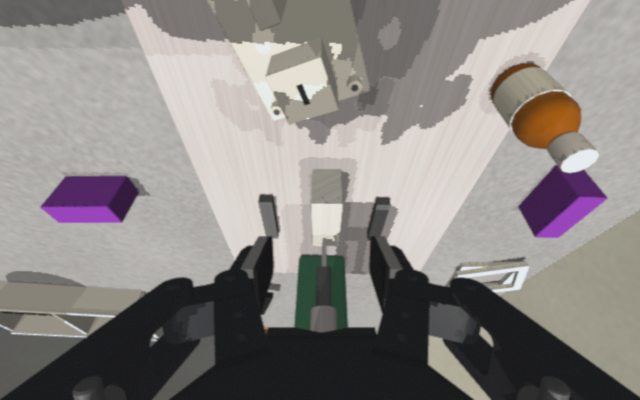

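The block's top edge is at (311–341, 204), matching the prediction and centred between the pads. I'll go in and grip.

Emit:
apply_moves([
  [0, 0, 22, 0, 0, 0, 0.4],
  [0, 1, 22, 0, 0, 0, 0.4],
  [0, 0, 22, 0, 0, 0, 0.4],
  [0, 0, 22, 0, 0, 0, 0.4],
  [0, 0, 22, 0, 0, 0, 0.4],
  [0, 0, 20, 0, 0, 0, 0.4],
  [0, 0, 0, 0, 0, 0, 0.4],
  [0, 0, 0, 0, 0, 0, 0.8],
  [0, 0, 0, 0, 0, 0, 0.8],
  [0, 0, 0, 0, 0, 0, 0.8],
  [0, 0, 0, 0, 0, 0, 0.8],
], force=80)

```text
time: 4.82
tool_pos: [553.8, -173.2, 40.2]
tcp_rot: [-179.9, 34.4, 98.7]
ft_force: [-1.2, 1.1, 5.9]
finger_gap: 26.3
grip_force: 79.5
```

Run:
```python
from h import *
s=sensors.sense();print(s['finger_gap'],s['grip_force'],s['ft_force'])
p,R=pose();print(p,s['tcp_rot'])
d=place([0,0,PRESS[2]],[(-1,0,0)])[0]
a=plan([(p+[0,0,1],R,1),(p+d*60+[0,0,1],R,4),(p+d*90+[0,0,120],R,5)],.8)
```

```text
26.336312097305715 79.5122230052948 [-1.21172331  1.05887567  5.89206527]
[ 553.84112396 -173.18839885   40.24843271] [-179.94886052   34.42456655   98.6533724 ]
[-0.6, 0, -0.8, 0, 0, 0, 0.8],
[12, 0, -8, 0, 0, 0, 0.8], [13, 1, -9, 0, 0, 0, 0.8], [12, 0, -8, 0, 0, 0, 0.8], [13, 0, -9, 0, 0, 0, 0.8],
[-9, 0, -23, 0, 0, 0, 0.8], [-8, 0, -23, 0, 0, 0, 0.8], [-9, 0, -23, 0, 0, 0, 0.8], [-8, 0, -23, 0, 0, 0, 0.8], [-9, 1, -23, 0, 0, 0, 0.8],
```

Emit:
apply_moves([
  [-0.6, 0, -0.8, 0, 0, 0, 0.8],
  [6, 0, -4, 0, 0, 0, 0.8],
  [10, 0, -7, 0, 0, 0, 0.8],
  [10, 0, -7, 0, 0, 0, 0.8],
  [12, 0, -8, 0, 0, 0, 0.8],
  [-9, 0, -14, 0, 0, 0, 0.8],
  [-9, 0, -23, 0, 0, 0, 0.8],
  [-9, 0, -23, 0, 0, 0, 0.8],
  [-9, 0, -23, 0, 0, 0, 0.8],
  [-9, 0, -23, 0, 0, 0, 0.8],
  [-9, 0, -23, 0, 0, 0, 0.8],
  [0, 0, 0, 0, 0, 0, 0.8],
])

```text
time: 6.32
tool_pos: [543.3, -99.2, 179.1]
tcp_rot: [179.9, 34.3, 98.6]
ft_force: [0.4, 0.5, -3.6]
finger_gap: 26.3
grip_force: 79.0
```

Run:
```python
from h import *
s=sensors.sense();print(s['finger_gap'],s['grip_force'],s['ft_force'],s['tcp_rot'])
p,R=pose();print(p)
R2=tool(180-75.85+.45,-.6)
# TCP relative to block frame: ~(-16.4..,0)
t=place(TRAY,[(-17,0,0)])[0];print(t)
a=plan([([t[0],t[1],170],R2,14)],.8)
```

```text
26.349250860055943 78.9508330821991 [ 0.36314245  0.52448788 -3.60319617] [179.8861919   34.34678811  98.5791731 ]
[543.32791117 -99.24971142 179.11721692]
[488.61415804 366.36420388   0.        ]
[28, 1, -18, -0.004, 0, -0.006, 0.8], [28, 2, -19, -0.004, 0, -0.006, 0.8], [28, 1, -18, -0.004, 0, -0.007, 0.8], [28, 2, -18, -0.004, 0, -0.006, 0.8], [28, 2, -19, -0.004, 0, -0.006, 0.8], [28, 3, -18, -0.005, 0, -0.006, 0.8], [28, 2, -18, -0.004, 0, -0.006, 0.8], [28, 3, -19, -0.004, 0, -0.007, 0.8], [28, 3, -18, -0.004, 0, -0.006, 0.8], [27, 3, -18, -0.004, 0, -0.006, 0.8], [28, 4, -18, -0.004, 0, -0.006, 0.8], [28, 4, -19, -0.004, 0, -0.006, 0.8], [28, 4, -18, -0.004, 0, -0.007, 0.8], [28, 4, -18, -0.004, 0, -0.006, 0.8],
```

Emit:
apply_moves([
  [28, 1, -18, -0.004, 0, -0.006, 0.8],
  [28, 2, -19, -0.004, 0, -0.006, 0.8],
  [28, 1, -18, -0.004, 0, -0.006, 0.8],
  [28, 2, -18, -0.004, 0, -0.006, 0.8],
  [28, 2, -19, -0.004, 0, -0.006, 0.8],
  [28, 3, -18, -0.004, 0, -0.006, 0.8],
  [28, 2, -18, -0.004, 0, -0.006, 0.8],
  [28, 3, -19, -0.004, 0, -0.006, 0.8],
  [28, 3, -18, -0.004, 0, -0.006, 0.8],
  [28, 3, -18, -0.004, 0, -0.006, 0.8],
  [28, 4, -18, -0.004, 0, -0.006, 0.8],
  [28, 4, -19, -0.004, 0, -0.006, 0.8],
  [28, 4, -18, -0.004, 0, -0.006, 0.8],
  [28, 4, -18, -0.004, 0, -0.006, 0.8],
  [0, 0, 0, 0, 0, 0, 0.8],
  [0, 0, 0, 0, 0, 0, 0.8],
])

```text
time: 8.32
tool_pos: [487.4, 365.9, 165.3]
tcp_rot: [-179.6, 34.4, 104.6]
ft_force: [0.1, -0.2, -2.6]
finger_gap: 26.7
grip_force: 79.4
```

Run:
```python
from h import *
import cv2
np.set_printoptions(precision=2,suppress=True)
s=sensors.sense();print(s['finger_gap'],s['grip_force'],s['ft_force'],s['tool_pos'],s['tcp_rot'])
W=cal('wrist');im=optics.snapshot('wrist')[:,:,::-1];cv2.imwrite('pics/w3raw.png',im);np.savez('w3.npz',K=W[0],T=W[1])
cv2.imwrite('pics/w3.png',cv2.resize(im,(800,500),interpolation=cv2.INTER_CUBIC))
print(proj(W,place(TRAY,[(61,-103,13),(-81,-103,13),(-81,103,13),(61,103,13),(-40,-19,13),(-40,19,13),(40,-19,13),(40,19,13)]))*1.25)
```

```text
26.736086242863074 79.3854010105133 [ 0.09 -0.15 -2.65] [487.43 365.92 165.3 ] [-179.61   34.42  104.6 ]
[[287.53 203.56]
 [228.23  19.71]
 [588.07  22.4 ]
 [522.52 205.42]
 [378.12  91.15]
 [435.67  91.59]
 [382.46 185.64]
 [428.15 186.  ]]
```

View pics/w3.png

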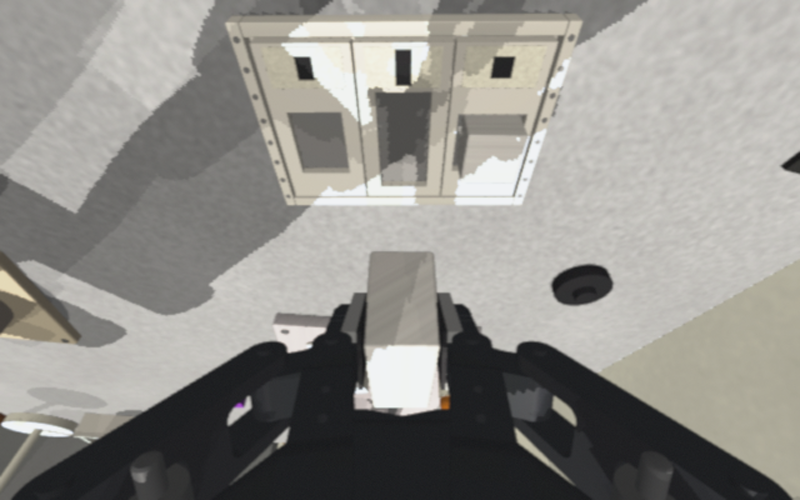

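The tray rim corners are at (287,205), (227,18), (582,16) and (524,204), with the long pocket in the middle at (374–432, 91) to (382–425, 185). The block is held square, its end face spanning (371–433, 252) to (365–438, 345).

Run:
```python
from h import *
np.set_printoptions(precision=2,suppress=True)
z=np.load('w3.npz');W=(z['K'],z['T']);S,D=cal('scene'),cal('side')
u=lambda p:up(p,0,0,1.25)
T=[(61,-103,13),(-81,-103,13),(-81,103,13),(61,103,13)]
P=[(-40,-19,13),(-40,19,13),(40,-19,13),(40,19,13)]
wt=(W,T+P,u([(287,205),(227,18),(582,16),(524,204),(374,91),(432,93),(382,185),(425,186)]))
ut=lambda p:up(np.array(p)-[500,0],455,235,4);us=lambda p:up(np.array(p)-[0,480],255,340,2)
o=[(S,T,ut([(522,15),(748,58),(780,352),(518,300)])),(D,[T[3],T[0]],us([(10,497),(205,485)]))]
for n,q in (('W',[wt]),('all',o+[wt])):
    p,r=fit(q,TRAY);print(n,p[:2],np.degrees(p[2]),r.ravel())
b0=[492,350,TRAY[2]]
bz=145.
p,r=fit([(W,[(-35,-14,bz),(-35,14,bz),(-35,-14,bz+45),(-35,14,bz+45)],u([(371,252),(433,252),(365,345),(438,345)]))],b0);print('block',p[:2],np.degrees(p[2]),r.ravel())
t,R=pose();print('expected block',t+Rn.from_euler('z',104.6,degrees=True).apply([-16.5,0,-20]))
```

```text
W [490.83 350.07] -74.86165644102913 [ 0.07 -0.31 -2.82  3.21  1.76  1.31 -1.22 -0.43  0.32 -0.19  0.06 -2.22
 -0.64  0.35  1.58 -0.66]
all [491.01 350.03] -75.07785722744512 [-0.19 -1.33  0.56 -1.36  1.83  0.11  1.07 -1.41  0.31  0.09 -0.53 -2.35
 -0.06 -0.51 -2.33  2.74  2.16  2.08 -1.39 -0.1   0.7  -0.17  0.42 -2.03
 -0.63  0.36  1.58 -0.54]
block [491.16 348.19] -74.92186952876601 [-0.87 -0.62  0.89 -0.74 -2.5   2.8   2.19  2.88]
expected block [491.8  349.67 145.72]
```

Emit:
apply_moves([
  [12.2, 0, 17.9, 0, 0, 0, 0.8],
  [12.2, 0, 17.9, 0, 0, 0, 0.8],
  [12.2, 0, 17.9, 0, 0, 0, 0.8],
  [12.2, 0, 17.9, 0, 0, 0, 0.8],
  [12.2, 0, 17.9, 0, 0, 0, 0.8],
  [8.5, 0, 12.4, 0, 0, 0, 0.8],
  [5.6, 0, 8.3, 0, 0, 0, 0.8],
  [0, 0, 0, 0, 0, 0, 0.8],
  [0, 0, 0, 0, 0, 0, 0.8],
])

```text
time: 9.5
tool_pos: [487.8, 366.8, 34.2]
tcp_rot: [-179.8, 34.3, 104.5]
ft_force: [-0.5, -0.1, -1.9]
finger_gap: 26.5
grip_force: 79.4
```

Run:
```python
from h import *
import cv2
np.set_printoptions(precision=2,suppress=True)
s=sensors.sense();print(s['ft_force'],s['tool_pos'],s['tcp_rot'])
a=optics.snapshot('wrist')[:,:,::-1];b=optics.snapshot('side')[:,:,::-1];c=optics.snapshot('scene')[:,:,::-1]
f=lambda i,x,y,w,h,s:cv2.resize(i[y:y+h,x:x+w],None,fx=s,fy=s,interpolation=cv2.INTER_CUBIC)
o=np.zeros((600,800,3),np.uint8)
o[:400,:600]=f(a,180,130,300,200,2);o[400:600,:300]=f(b,250,335,97,65,3.1)[:200,:300];o[300:600,500:]=f(c,450,225,75,75,4)
cv2.imwrite('pics/w4.png',o)
```

```text
[-0.51 -0.06 -1.93] [487.81 366.84  34.2 ] [-179.83   34.32  104.47]
```

View pics/w4.png

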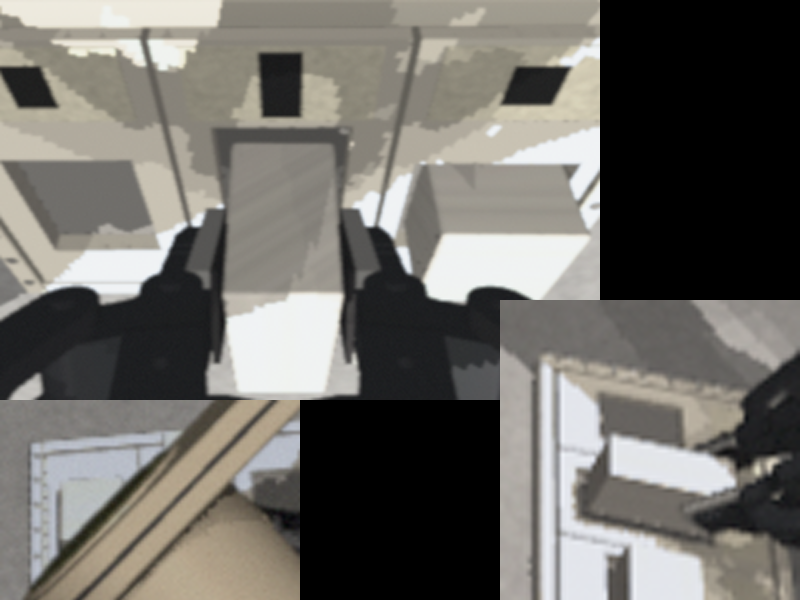

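The block is centred over the long pocket: pocket edges at 213–350, block at 230–338. Next I lower it until it touches.

Emit:
apply_moves([
  [1.7, 0, 2.5, 0, 0, 0, 0.8],
  [1.7, 0, 2.5, 0, 0, 0, 0.8],
  [0.8, 0, 1.2, 0, 0, 0, 0.8],
  [0, 0, 0, 0, 0, 0, 0.8],
])

```text
time: 10.15
tool_pos: [487.2, 366.3, 26.3]
tcp_rot: [-179.7, 34.4, 104.5]
ft_force: [-2.2, -1.7, 3.7]
finger_gap: 27.0
grip_force: 79.9
```

Emit:
apply_moves([
  [0.4, 0, 0.6, 0, 0, 0, 0.8],
  [0, 0, 0, 0, 0, 0, 0.8],
])

```text
time: 10.4
tool_pos: [487.2, 366.3, 26.3]
tcp_rot: [-179.8, 34.4, 104.5]
ft_force: [-5.4, -1.3, 7.7]
finger_gap: 26.8
grip_force: 80.6
```

Emit:
apply_moves([
  [0, 0, 0, 0, 0, 0, 0.57],
  [0, 0, 0, 0, 0, 0, 0.57],
  [0, 0, 0, 0, 0, 0, 0.57],
  [0, 0, 0, 0, 0, 0, 0.57],
  [0, 0, 0, 0, 0, 0, 0.57],
])

```text
time: 11.02
tool_pos: [487.3, 366.3, 25.0]
tcp_rot: [-179.7, 34.4, 104.5]
ft_force: [-0.1, 0.1, 0.7]
finger_gap: 36.9
grip_force: 0.0
```

Emit:
apply_moves([
  [0, 0, -10, 0, 0, 0, 0.57],
  [0, 0, -25, 0, 0, 0, 0.57],
  [0, 0, -35, 0, 0, 0, 0.57],
  [0, 0, -35, 0, 0, 0, 0.57],
  [0, 0, -35, 0, 0, 0, 0.57],
  [0, 0, 0, 0, 0, 0, 0.57],
])

```text
time: 11.78
tool_pos: [468.7, 446.1, 144.6]
tcp_rot: [179.9, 34.1, 104.4]
ft_force: [-0.2, -0.1, -0.3]
finger_gap: 36.8
grip_force: 0.0
```

Run:
```python
from h import *
import cv2
W=cal('wrist');cv2.imwrite('pics/w5raw.png',optics.snapshot('wrist')[:,:,::-1]);np.savez('w5.npz',K=W[0],T=W[1])
p,R=pose();print(p)
q=place(COVER,[(-85.5,0,135)])[0];print(q)
plan([([p[0]+5,p[1]-90,170],R,4),(q,tool(117.5,-.6),10)],.5)
```

```text
[468.4291828  444.50118007 142.40237969]
[463.52049357  45.23942624 135.        ]
[-22, -4, 7, 0, 0, 0, 0.5], [-22, -5, 6, 0, 0, 0, 0.5], [-22, -4, 7, 0, 0, 0, 0.5], [-23, -5, 7, 0, 0, 0, 0.5],
[-23, -9, 20, -0.013, 0, -0.019, 0.5], [-22, -9, 19, -0.013, 0, -0.019, 0.5], [-22, -10, 19, -0.013, 0, -0.018, 0.5], [-22, -11, 20, -0.013, 0, -0.019, 0.5], [-22, -11, 19, -0.013, 0, -0.019, 0.5], [-22, -12, 19, -0.012, -0.002, -0.019, 0.5], [-21, -12, 19, -0.013, 0, -0.019, 0.5], [-21, -14, 18, -0.013, 0, -0.018, 0.5], [-21, -13, 19, -0.013, 0, -0.019, 0.5], [-20, -15, 18, -0.013, 0, -0.019, 0.5],
```

Emit:
apply_moves([
  [-22, -4, 7, 0, 0, 0, 0.5],
  [-22, -5, 6, 0, 0, 0, 0.5],
  [-22, -4, 7, 0, 0, 0, 0.5],
  [-23, -5, 7, 0, 0, 0, 0.5],
  [-23, -9, 20, -0.013, 0, -0.019, 0.5],
  [-22, -9, 19, -0.013, 0, -0.019, 0.5],
  [-22, -10, 19, -0.013, 0, -0.019, 0.5],
  [-22, -11, 20, -0.013, 0, -0.019, 0.5],
  [-22, -11, 19, -0.013, 0, -0.019, 0.5],
  [-22, -12, 19, -0.013, 0, -0.019, 0.5],
  [-21, -12, 19, -0.013, 0, -0.019, 0.5],
  [-21, -14, 18, -0.013, 0, -0.019, 0.5],
  [-21, -13, 19, -0.013, 0, -0.019, 0.5],
  [-20, -15, 18, -0.013, 0, -0.019, 0.5],
  [0, 0, 0, 0, 0, 0, 0.5],
])

```text
time: 13.7
tool_pos: [461.0, 41.4, 132.3]
tcp_rot: [-179.6, 34.3, 117.7]
ft_force: [-0.4, -0.1, 0.4]
finger_gap: 42.7
grip_force: 0.0
```

Run:
```python
from h import *
import cv2
np.set_printoptions(precision=1,suppress=True)
W=cal('wrist');a=optics.snapshot('wrist')[:,:,::-1];np.savez('w6.npz',K=W[0],T=W[1]);cv2.imwrite('pics/w6raw.png',a)
s=sensors.sense();print(s['tool_pos'],s['tcp_rot'],s['finger_gap'])
b=cv2.imread('pics/w5raw.png')
f=lambda i,x,y,w,h,s:cv2.resize(i[y:y+h,x:x+w],None,fx=s,fy=s,interpolation=cv2.INTER_CUBIC)
o=np.zeros((600,800,3),np.uint8)
o[:]=0;o[:400,:560]=f(a,180,100,280,200,2);o[400:,:320]=f(b,160,120,320,200,1)
cv2.imwrite('pics/w6.png',o)
print(2*(proj(W,place(COVER,[(-65,-40,26),(-65,40,26),(65,40,26),(65,-40,26),(35,0,56),(-52,6,64),(-52,-6,64),(-8,0,64)]))-[180,100]))
```

```text
[461.7  42.5 132.9] [-179.7   34.3  117.6] 42.629019680603186
[[200.8  97.8]
 [392.7  98.5]
 [360.4 270.2]
 [224.9 269.5]
 [293.6 286.9]
 [312.2 187.3]
 [281.6 187.1]
 [295.1 251.8]]
```

View pics/w6.png

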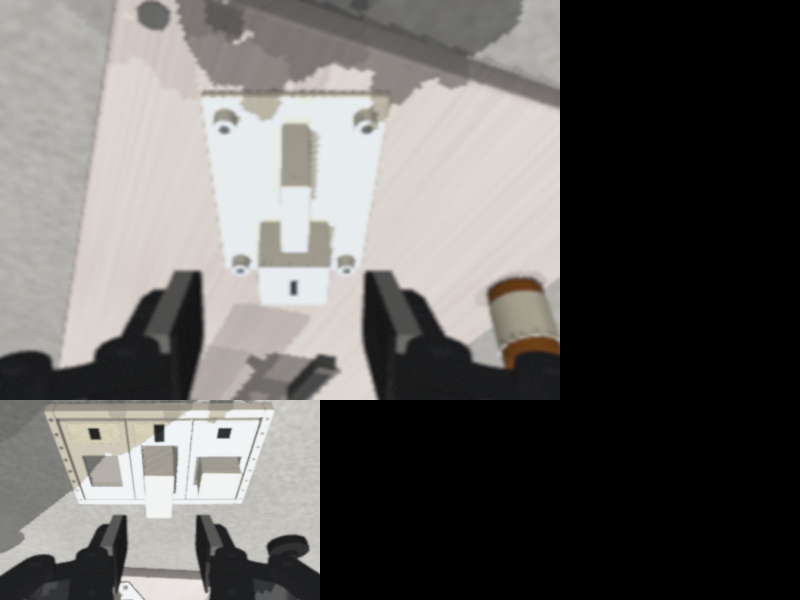

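The cover matches the prediction, with the mark at (294,288) and the rib end at (281–311, 186). In the lower inset the block stands in the long pocket, let go. Next I grip the rib.

Run:
```python
from h import *
z=np.load('w6.npz');W=(z['K'],z['T'])
px=np.array([(202,97),(388,96),(360,270),(225,268),(294,288),(311,186),(281,186),(296,251)])/2+[180,100]
L=[(-65,-40,26),(-65,40,26),(65,40,26),(65,-40,26),(35,0,56),(-52,6,64),(-52,-6,64),(-8,0,64)]
p,r=fit([(W,L,px)],COVER);print(p[:2],np.degrees(p[2]),r.round(1).ravel())
c=(p+COVER)/2;print(pose()[0])
plan([(place(c,[(-23.4,0,40)])[0],tool(np.degrees(c[2])+180,-.6),6)],.5)
```

```text
[502.61841772 -30.10805106] -62.271891528477774 [-1.1 -0.   2.   0.5  0.4 -0.2  0.1  0.5 -0.1 -0.9  0.2  0.1 -0.1  0.1
 -0.6  0. ]
[461.70512005  42.51911178 132.88065814]
[0, 1, 18, 0, 0, 0, 0.5], [1, 0, 19, -0.002, 0, 0, 0.5], [0, 1, 18, 0, 0, 0, 0.5], [1, 0, 19, -0.002, 0, 0, 0.5], [0, 1, 18, 0, 0, 0, 0.5], [1, 0, 19, -0.002, -0.002, 0, 0.5],
```

Emit:
apply_moves([
  [0, 1, 18, 0, 0, 0, 0.5],
  [1, 0, 19, 0, 0, 0, 0.5],
  [0, 1, 18, 0, 0, 0, 0.5],
  [1, 0, 19, 0, 0, 0, 0.5],
  [0, 1, 18, 0, 0, 0, 0.5],
  [1, 0, 19, 0, 0, 0, 0.5],
  [0, 0, 0, 0, 0, 0, 0.5],
  [0, 0, 0, 0, 0, 0, 1],
  [0, 0, 0, 0, 0, 0, 1],
  [0, 0, 0, 0, 0, 0, 1],
  [0, 0, 0, 0, 0, 0, 1],
  [0, 0, 0, 0, 0, 0, 1],
], force=40)

```text
time: 15.25
tool_pos: [493.8, -7.7, 41.5]
tcp_rot: [-179.9, 34.3, 117.7]
ft_force: [-2.5, 3.2, 5.4]
finger_gap: 11.4
grip_force: 41.9
```

```bash
cat >> h.py <<'E'
import cv2
def dark_in_pad(img,C,guess,tag):
    "centroid of dark pixels within a window round the predicted mark (world xyz guess)"
    u=proj(C,[guess])[0];x,y=np.round(u).astype(int);w=14
    g=cv2.cvtColor(img,cv2.COLOR_RGB2GRAY)[y-w:y+w+1,x-w:x+w+1]
    print(tag,u.round(1));return g,(x-w,y-w)
E
python3 - <<'E'
from h import *
np.set_printoptions(linewidth=220)
p,R=pose();s=sensors.sense();print(p,s['tcp_rot'],s['finger_gap'],s['grip_force'],s['ft_force'],s['time'])
y=np.radians(s['tcp_rot'][2])+np.pi
M=p+Rn.from_euler('z',y).apply([58.4,0,56-p[2]]);print('mark guess',M)
for n in ('wrist','scene'):
    C=cal(n);im=optics.snapshot(n);g,o=dark_in_pad(im,C,M,n);print(o);print(g[4:-4,4:-4])
E
```

```text
[493.76571538  -7.72901078  41.45245861] [-179.8679554    34.32726258  117.66341688] 11.352920359490719 41.877862215042114 [-2.5200677   3.19678974  5.35167552] 15.25
mark guess [520.87947062 -59.45332108  56.        ]
wrist [322.9 313.4]
(np.int64(309), np.int64(299))
[[215 215 215 214 213 212 212 213 213 213 212 213 212 212 212 210 208 207 205 201 178]
 [240 240 240 240 240 240 239 240 239 239 239 239 239 240 239 239 239 239 239 237 225]
 [244 244 244 244 244 244 244 244 244 244 244 244 244 244 244 244 244 244 244 243 235]
 [244 244 244 244 244 244 244 244 244 244 244 244 244 244 244 244 244 244 244 244 240]
 [244 244 244 244 244 244 244 244 244 244 244 244 244 244 244 244 244 244 244 244 241]
 [244 244 244 244 244 244 244 244 244 244 244 244 244 244 244 244 244 244 244 244 241]
 [244 244 244 244 244 244 244 244 244 244 244 244 244 244 244 244 244 244 244 244 241]
 [244 244 244 244 242 239 237 237 236 237 238 241 244 244 244 244 244 244 244 244 242]
 [244 244 244 242 231 192 159 152 152 158 188 229 242 244 244 244 244 244 244 244 243]
 [244 244 244 242 226 157  87  61  61  84 150 2
[... 2176 characters left out ...]
27]
 [224 214 213 223 228 228 228 228 228 228 228 227 228 228 228 228 228 228 228 228 228]
 [219 169 174 218 228 227 228 228 228 228 228 228 228 228 228 228 228 227 228 228 228]
 [219 168 170 210 222 223 228 228 228 227 228 228 227 227 228 228 228 227 228 228 228]
 [219 170 156 170 180 188 204 203 204 204 203 204 203 203 203 204 214 228 227 228 228]
 [219 170 146 123 119 118 117 118 118 116 116 118 117 117 118 122 174 228 228 228 228]
 [219 170 148 123 118 118 116 117 116 117 117 117 117 117 117 125 179 228 228 228 228]
 [219 170 146 124 116 117 116 116 116 117 117 117 116 116 117 124 177 227 227 227 228]
 [220 170 148 124 115 117 116 116 116 117 116 117 117 117 116 125 177 227 228 228 228]]
```

Run:
```python
from h import *
np.set_printoptions(linewidth=220)
for n,f in (('scene',None),('side',None)):
    C=cal(n);im=optics.snapshot(n) if f is None else None
    g=cv2.cvtColor(im,cv2.COLOR_RGB2GRAY)
    P=proj(C,place(PRESS,[(0,0,71),(-7,0,71),(7,0,71),(0,0,95),(0,0,120)]));print(n,P.round(1).tolist())
    x,y=np.round(P[0]).astype(int);print('origin',x-13,y-20);print(g[y-20:y+12,x-13:x+14])
```

```text
scene [[274.2, 195.0], [276.5, 195.7], [271.9, 194.3], [273.4, 188.9], [272.5, 182.4]]
origin 261 175
[[206 204 206 207 207 202 164  82  85  88  88  88  85  82  92 154 205 207 207 207 207 208 209 199 187 180 184]
 [204 205 206 205 206 206 184  79  84  85  87  85  87  82  84 141 205 206 207 207 207 207 207 208 207 208 207]
 [206 207 206 206 205 205 185  91  84  85  87  87  87  82  82 137 205 205 205 206 205 206 207 207 207 208 208]
 [205 206 206 205 206 206 188 113  84  85  87  87  86  83  77 130 207 206 206 206 206 205 206 206 208 207 208]
 [206 207 207 204 205 205 191 126  81  86  87  87  87  83  88 144 207 207 207 206 206 206 206 206 205 207 206]
 [206 207 206 207 206 206 196 156 104  84  87  87  86  89 118 181 207 206 207 206 207 206 206 207 208 207 206]
 [207 205 206 205 205 206 207 197 158  97  78  77  77  77 134 204 205 205 206 206 206 207 206 208 206 208 207]
 [207 206 206 207 204 203 205 204 189 110  53  53  54  43 122 204 204 204 205 204 206 206 205 206 206 206 207]
 [206 207 207 208 206 206 206 206 190 124  44  50  46  46 121 204 205 204 204 204 203 203 204 204 206 205 206]
[... 5508 characters left out ...]
 137 137 140 155 166 162 158 127]
 [106 105 106  95  84  83  89 132 148 149 145 144 139 136 136 135 134 132 137 138 138 138 155 163 162 159 125]
 [108 108 106 100  90  85  89 131 145 149 144 141 139 138 137 136 135 138 135 136 135 141 154 164 165 162 152]
 [106 108 105  92  85  80  83  94 106 139 140 139 137 136 139 137 137 137 138 136 139 141 157 164 160 161 156]
 [107 111 108  89  83  83  86  84  91 131 141 138 134 134 136 135 137 133 138 140 139 139 155 162 163 162 162]
 [109 109 108  92  85  82  85  81  85 101 131 137 136 138 134 136 136 134 138 137 137 140 158 165 163 159 160]
 [106 108 110  91  84  83  88  85  84  89 121 135 137 136 136 134 134 133 137 136 137 137 156 162 161 160 162]]
```

```bash
sed -i 's/^PRESS=np.array(\[557.9/PRESS=np.array([557.6/' h.py
python3 - <<'E'
from h import *
p,R=pose();z=p[2]
Rt=tool(97.6,-.6)
a=plan([(place(PRESS,[(-133.4,0,z)])[0],Rt,10)],1)
a=plan([(place(PRESS,[(-58.4-20,0,z)])[0],Rt,5)],1,a)
E
```

```text
[-7, 1, 5, 0.02, 0, 0.029, 1], [-8, 1, 5, 0.019, 0, 0.029, 1], [-7, 1, 5, 0.02, 0, 0.029, 1], [-7, 1, 5, 0.019, 0, 0.029, 1], [-7, 2, 5, 0.02, 0, 0.028, 1], [-7, 2, 4, 0.019, 0, 0.029, 1], [-7, 3, 5, 0.02, 0, 0.029, 1], [-7, 2, 5, 0.019, 0, 0.029, 1], [-7, 3, 5, 0.02, 0, 0.029, 1], [-7, 4, 4, 0.019, 0, 0.029, 1],
[-9, 0, 6, 0, 0, 0, 1], [-9, 0, 7, 0, 0, 0, 1], [-9, 0, 6, 0, 0, 0, 1], [-9, 0, 6, 0, 0, 0, 1], [-9, 0, 6, 0, 0, 0, 1],
```

Emit:
apply_moves([
  [-7, 1, 4.8, 0.0195, 0, 0.0285, 1],
  [-7, 1, 4.8, 0.0195, 0, 0.0285, 1],
  [-7, 1, 4.8, 0.0195, 0, 0.0285, 1],
  [-7, 1, 4.8, 0.0195, 0, 0.0285, 1],
  [-7, 2, 4.8, 0.0195, 0, 0.0285, 1],
  [-7, 2, 4.8, 0.0195, 0, 0.0285, 1],
  [-7, 2, 4.8, 0.0195, 0, 0.0285, 1],
  [-7, 2, 4.8, 0.0195, 0, 0.0285, 1],
  [-7, 3, 4.8, 0.0195, 0, 0.0285, 1],
  [-7, 4, 4.8, 0.0195, 0, 0.0285, 1],
  [0, 0, 0, 0, 0, 0, 1],
])

```text
time: 16.82
tool_pos: [539.8, -83.6, 41.5]
tcp_rot: [-179.9, 34.4, 97.8]
ft_force: [2.4, -3.1, 5.5]
finger_gap: 11.4
grip_force: 41.2
```

```bash
cat >> h.py <<'E'
def press_xy(q):
    return place([0,0,-PRESS[2]],[np.r_[np.asarray(q[:2])-PRESS[:2],0]])[0][:2]
def look_mark():
    "mark seen in scene, at z=56, against the one told by the TCP"
    p,R=pose();yaw=Rn.as_euler(R,'xyz')[2]+np.pi
    M=p+Rn.from_euler('z',yaw).apply([58.4,0,0]);M[2]=56
    C=cal('scene');im=cv2.cvtColor(optics.snapshot('scene'),cv2.COLOR_RGB2GRAY)
    u=proj(C,[M])[0];x,y=np.round(u).astype(int);g=im[y-7:y+8,x-8:x+9]
    print('TCP',p.round(1),'press',press_xy(p).round(1),'yaw',np.degrees(yaw)-360,'mark press',press_xy(M).round(1),'pred px',u.round(1),'origin',x-8,y-7);print(g)
E
python3 - <<'E'
from h import *
np.set_printoptions(linewidth=200)
look_mark();s=sensors.sense();print(s['ft_force'],s['finger_gap'])
plan([(np.r_[place(PRESS,[(-78.4,0,0)])[0][:2],pose()[0][2]],tool(97.6,-.6),5)],1)
E
```

```text
TCP [539.8 -83.6  41.5] press [-132.9   -0.2] yaw -82.17047642415878 mark press [-74.5  -0. ] pred px [299.7 206. ] origin 292 199
[[205 205 205 205 203 195 202 203 203 202 203 202 203 204 203 204 204]
 [205 204 205 212 214 203 210 206 205 202 202 203 201 201 202 203 203]
 [207 205 208 219 227 227 223 218 218 216 213 206 202 202 202 201 202]
 [208 206 212 224 227 227 227 227 227 228 225 219 216 211 201 193 200]
 [204 202 220 226 227 226 227 226 228 229 229 229 228 225 217 196 190]
 [197 208 227 226 222 210 219 227 229 229 229 229 229 229 225 206 187]
 [191 224 227 227 212 131 166 197 207 221 228 229 229 229 218 171 215]
 [200 227 227 227 217 166 152 121 115 183 228 229 228 224 191 148 216]
 [224 227 227 227 226 228 224 200 167 186 229 229 228 216 129 148 215]
 [227 227 226 227 227 228 229 228 229 229 229 229 224 186 114 143 210]
 [208 220 227 226 228 229 229 229 229 228 229 227 206 118 114 135 195]
 [134 174 201 205 220 229 228 229 229 229 228 221 170 115 114 137 201]
 [115 116 115 126 172 203 205 214 224 229 227 207 125 115 116 156 218]
 [114 116 114 115 115 115 118 148 186 205 199 162 115 115 131 190 228]
 [114 114 113 114 114 114 114 114 114 114 119 104 114 116 156 219 228]]
[ 2.6149289  -3.8519023   5.84479283] 11.058858777531373
[-9, 0, 6, 0, 0, 0, 1], [-9, 0, 6, 0, 0, 0.002, 1], [-9, 0, 7, 0, 0, 0, 1], [-9, 0, 6, 0, 0, 0, 1], [-9, 0, 6, 0, 0, 0.002, 1],
```

Emit:
apply_moves([
  [-6, 0, 4.1, 0, 0, 0, 1],
  [-9, 0, 6.2, 0, 0, 0.002, 1],
  [-9, 0, 6.2, 0, 0, 0.002, 1],
  [-9, 0, 6.2, 0, 0, 0, 1],
  [-9, 0, 6.2, 0, 0, 0, 1],
  [-9, 0, 6.2, 0, 0, 0, 1],
  [0, 0, 0, 0, 0, 0, 1],
])

```text
time: 17.75
tool_pos: [547.5, -145.0, 41.5]
tcp_rot: [180.0, 34.5, 97.6]
ft_force: [2.4, -4.1, 5.4]
finger_gap: 11.4
grip_force: 41.2
```

Run:
```python
from h import *
np.set_printoptions(linewidth=200)
look_mark();s=sensors.sense();print(s['ft_force'],s['finger_gap'])
C=cal('wrist');im=cv2.cvtColor(optics.snapshot('wrist'),cv2.COLOR_RGB2GRAY)
P=proj(C,place(PRESS,[(-7,0,71),(7,0,71),(-10,0,56)]));print(P)
x,y=np.round(P[2]).astype(int);print(x-14,y-18);print(im[y-18:y+16,x-14:x+15])
```

```text
TCP [ 547.5 -145.    41.5] press [-71.1  -0.7] yaw -82.37891733518916 mark press [-12.7  -0.7] pred px [279.  199.7] origin 271 193
[[175  88  88  89  88 117 164 164 165 156 135  92  66  51  55  49  53]
 [179 108  88  88  88 108 164 204 207 206 200 165 139 112 130  76  66]
 [190 158 128 120  97 118 184 215 209 213 215 216 202 182 197 154 150]
 [198 191 174 188 167 173 209 219 220 221 225 225 220 218 216 208 203]
 [199 195 198 221 219 219 219 220 220 224 228 229 228 228 224 215 190]
 [188 196 212 203 216 203 192 213 224 228 228 228 228 228 226 211 188]
 [165 163 178 146 184 140 106 162 198 204 221 228 228 228 219 166 192]
 [153 124 122 121 134 162 159 151 117 134 214 228 228 224 188 115 180]
 [136 121 137 171 189 219 223 224 199 189 228 228 226 206 128 123 173]
 [142 131 154 199 199 208 225 228 229 229 228 228 220 165 115 115 163]
 [137 132 138 141 143 164 215 228 228 228 228 225 203 116 115 115 161]
 [115 115 127 129 133 138 175 228 228 228 228 219 156 117 114 114 163]
 [116 115 116 114 116 126 156 205 210 220 224 188 109 115 114 129 185]
 [115 116 115 116 116 116 114 117 134 173 186
[... 3597 characters left out ...]
 70  69  70  69  69  69  69  69  70  70  70  69  68  68  68  66  67  68  69  69  69  70  70  70  69  66]
 [ 66  67  66  67  67  68  66  67  66  67  67  67  68  67  68  66  67  66  67  67  68  68  68  69  69  69  69  70  65]
 [ 67  66  67  67  67  67  67  68  68  68  69  68  68  68  68  68  67  67  66  67  69  69  68  69  69  70  69  69  66]
 [ 67  67  67  67  66  68  68  68  67  67  68  67  68  66  67  68  67  68  67  67  67  69  69  69  69  69  69  67  64]
 [ 67  66  66  66  67  68  69  67  67  67  67  67  68  67  67  67  68  68  68  68  68  69  68  68  68  68  65  63  59]
 [ 64  64  65  67  67  67  67  67  67  67  69  67  67  67  68  69  67  67  67  67  67  67  67  66  64  60  55  51  46]]
```

Emit:
apply_moves([
  [-4.4, 0.4, 3, 0, 0, 0, 1],
  [-4.4, 0.3, 3, 0, 0, 0, 1],
  [0, 0, 0, 0, 0, 0, 1],
  [0, 0, 0, 0, 0, 0, 1],
])

```text
time: 18.35
tool_pos: [549.7, -154.8, 41.5]
tcp_rot: [180.0, 34.4, 97.6]
ft_force: [1.5, 0.9, 7.1]
finger_gap: 11.3
grip_force: 41.8
```

Run:
```python
from h import *
np.set_printoptions(linewidth=200)
look_mark();s=sensors.sense();print(s['ft_force'],s['finger_gap'])
P=place(PRESS,[(0,0,56),(-7,0,56),(7,0,56),(18,18,56),(-18,18,56),(-18,-18,56),(0,0,71)])
print('scene',proj(cal('scene'),P).round(1).tolist())
C=cal('side');q=proj(C,P);print('side',q.round(1).tolist());im=cv2.cvtColor(optics.snapshot('side'),cv2.COLOR_RGB2GRAY)
x,y=np.round(q[0]).astype(int);print(x-12,y-10);print(im[y-10:y+16,x-12:x+13])
```

```text
TCP [ 549.7 -154.8   41.5] press [-61.    0.2] yaw -82.35301502777162 mark press [-2.6  0.2] pred px [275.6 198.9] origin 268 192
[[197 197 196 169  88  88  88  86 102 127  97  91  75  55  55  49  49]
 [195 195 197 175  89  88  88  88 117 166 163 168 156 135  91  65  52]
 [199 199 198 185 112  89  88  87 107 161 202 208 205 201 164 139 111]
 [196 199 205 209 175 139 131  96 117 180 210 210 210 211 208 190 181]
 [198 201 212 219 216 205 196 168 175 210 220 220 222 221 217 201 203]
 [192 206 217 220 215 200 212 219 220 220 220 220 224 228 223 203 202]
 [177 213 214 195 178 125 157 185 193 212 221 224 228 226 205 148 215]
 [159 194 178 121 116  96  79  68 103 175 222 228 228 219 161 140 212]
 [133 122 122 121 121 122 118 122 154 181 224 228 225 194 111 137 198]
 [139 130 131 128 121 137 172 188 219 222 228 228 216 141 116 136 197]
 [133 140 145 139 131 152 200 197 208 225 228 224 186 111 115 130 189]
 [118 129 137 133 138 143 146 142 164 215 227 205 116 109 114 127 185]
 [116 117 115 115 127 132 140 138 143 178 219 161 116 115 118 152 212]
 [116 116 114 115 117 115 113 125 134 162 185 1
[... 2376 characters left out ...]
  35  34  31  30  31  36  29  34  36  41  49  51  48  49  55  63  67  59  42  28]
 [ 54  53  50  55  44  50  50  49  45  47  49  53  49  53  57  56  59  56  64  66  61  61  48  29  24]
 [ 33  43  59  66  62  61  57  55  54  58  59  55  62  55  59  61  63  73  69  61  50  42  30  16   6]
 [ 24  34  51  52  62  69  68  68  62  63  65  66  65  68  71  72  69  60  56  41  34  16  14  11  15]
 [ 16  21  33  44  52  59  57  61  61  60  64  64  61  57  57  58  50  43  32  21  20  12  20  35  31]
 [ 11   7  17  22  31  34  36  44  48  48  51  54  48  44  41  38  30  23  19  15  11  21  36  42  29]
 [ 18  21  24  13  18  18  28  27  25  30  33  28  26  27  22  19   4  17  15  14  19  21  32  26  15]]
```

Emit:
apply_moves([
  [0, 0, 0, 0, 0, 0, 0.6],
  [0, 0, 0, 0, 0, 0, 0.6],
  [0, 0, 0, 0, 0, 0, 0.6],
  [0, 0, 0, 0, 0, 0, 0.6],
  [0, 0, -8, 0, 0, 0, 0.6],
  [0, 0, -20, 0, 0, 0, 0.6],
  [0, 0, -30, 0, 0, 0, 0.6],
  [0, 0, -30, 0, 0, 0, 0.6],
  [0, 0, -40, 0, 0, 0, 0.6],
  [0, 0, 0, 0, 0, 0, 0.6],
])

```text
time: 19.7
tool_pos: [541.8, -80.9, 150.7]
tcp_rot: [179.6, 34.4, 97.5]
ft_force: [-0.1, -0.6, 0.2]
finger_gap: 33.9
grip_force: 0.0
```

Run:
```python
from h import *
np.set_printoptions(linewidth=200)
P=place(PRESS,[(0,0,56)]);T=place(PRESS,[(-35+ -65,40,26),(-100,-40,26),(-87,6,64),(-87,-6,64),(-43,0,64),(-18-0,18,56),(-18,-18,56),(0,0,56)])
for n in ('scene','wrist'):
    C=cal(n);im=cv2.cvtColor(optics.snapshot(n),cv2.COLOR_RGB2GRAY);q=proj(C,P)[0];x,y=np.round(q).astype(int)
    print(n,q.round(1),'o',x-11,y-10,proj(C,T).round(1).tolist());print(im[y-10:y+11,x-11:x+12])
print(sensors.sense()['ft_force'])
```

```text
scene [274.8 198.6] o 264 189 [[303.1, 226.5], [314.1, 205.3], [303.0, 206.9], [304.8, 203.7], [288.9, 200.9], [277.9, 205.0], [283.4, 195.8], [274.8, 198.6]]
[[208 211 211 211 191  90  65  49  44  49  46  54  79 102  97 104 112 109 109 110 109 108 109]
 [200 206 208 208 200 157 141  82  54  53  53  64  73  50  60  81  98  97  99 104 111 109 109]
 [196 197 197 200 206 207 194 135  75  72  72  79  84  67  53  47  48  52  70  83  97  95 104]
 [196 195 195 196 198 198 194 168  88  87  87  87 102 128  95  90  75  54  53  49  50  59  83]
 [197 197 196 195 195 195 195 174  88  89  87  86 116 165 162 165 156 133  91  65  53  52  50]
 [196 197 198 198 197 197 196 184 112  87  89  88 107 161 201 206 205 199 163 139 111 128  74]
 [198 198 198 198 197 198 204 207 175 139 129  97 116 180 210 210 209 212 211 200 181 195 153]
 [191 195 191 197 198 200 211 219 215 204 195 168 173 207 219 220 221 221 220 216 210 208 209]
 [174 183 175 189 191 205 217 219 215 199 211 219 219 220 220 220 224 228 223 206 212 216 210]
 [169 169 171 168 176 211 214 194 177 126 158 184 193 212 220 224 228 225 204 149 216 
[... 2547 characters left out ...]
23 223 223 223 223 223 223 219 215 210 202 174 136 123 123 122 122 121 121 124 131 140 143]
 [223 223 223 223 223 223 223 223 223 222 218 197 165 151 140 126 122 121 122 123 132 141 144]
 [223 223 222 223 222 223 223 223 223 222 222 218 212 204 177 137 123 122 122 124 133 142 144]
 [218 217 217 217 217 218 217 217 217 216 216 217 217 213 187 149 134 134 135 136 142 147 146]
 [195 194 193 194 195 194 192 190 184 180 179 185 192 193 184 171 166 167 167 167 168 169 161]
 [177 176 176 177 177 175 172 163 147 134 136 150 168 176 179 179 182 184 185 183 184 186 182]
 [174 172 172 172 173 171 167 156 135 119 121 139 163 172 174 177 181 185 188 188 188 190 185]]
[-0.16949767  0.34869665 -0.7790262 ]
```

Run:
```python
from h import *
C=cal('wrist');print(proj(C,place(PRESS,[(-7,0,71),(-7,0,95),(-7,0,56),(7,0,56)])).round(1))
im=cv2.cvtColor(optics.snapshot('wrist'),cv2.COLOR_RGB2GRAY);print(im[243:262,312:328])
```

```text
[[322.2 247.5]
 [322.3 268.5]
 [322.2 235.5]
 [322.1 242.3]]
[[223 223 223 222 223 222 222 217 211 203 181 146 127 122 121 121]
 [223 223 222 223 223 222 223 222 222 221 214 190 159 141 126 122]
 [222 222 222 223 222 223 223 223 222 223 221 217 208 184 149 127]
 [218 218 217 218 217 217 217 217 217 217 217 217 216 206 176 144]
 [194 194 193 194 193 192 191 188 186 185 187 191 194 191 179 167]
 [176 176 176 176 175 173 167 152 139 136 144 161 174 177 177 179]
 [172 172 173 173 171 168 160 141 121 116 128 151 170 174 174 179]
 [173 171 172 172 171 168 160 141 119 116 128 150 168 173 175 182]
 [173 172 172 172 170 168 159 140 121 116 128 151 169 173 175 182]
 [174 173 173 172 172 167 159 140 120 115 127 151 169 173 176 183]
 [174 172 172 172 171 168 159 141 120 116 126 150 169 174 178 185]
 [173 172 172 172 170 168 159 139 120 116 127 151 169 172 175 182]
 [172 172 172 171 170 167 159 140 120 115 128 151 168 173 174 182]
 [167 170 171 171 170 166 156 135 118 116 127 150 168 172 175 181]
 [142 153 157 157 156 151 136 119 114 115 123 142 155 159 164 169]
 [ 93 100 102 103 102 101  99 103 111 114 112 110 108 108 111 113]
 [ 60  62  61  62  63  65  75  95 109 112 105  90  72  66  66  66]
 [ 62  61  61  61  62  64  75  95 110 112 106  88  69  62  61  63]
 [ 63  63  64  63  63  66  76  96 111 111 105  89  70  63  63  64]]
```

```bash
python3 -c "
from bench import r
print(r.hand_in())"
```

```text
the job is handed in; nothing more can be done
None
```

I handed the job in with the setting block standing in its long slot and the cover flat on the table, its mark about 1 mm from under the punch tip and in line by my camera measurements. The hand-in returned no verdict.

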